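Slip test on the tilting drying board

TASK

Set the brass spindle adapter upright on the empty white mark at the end of the tilting board away from the fence, and let go. Then push the board's red lever gently (light, slow pressure, no clamping or knocking) until the adapter just starts to slide by itself; stop there and hold that angle while it slides down to the fence, then let go of the lever and leave the board tilted as it is. The blue-footed puck, which grips a little better, must stay on its yellow mark, and nothing else on the table may be disturbed.

Things in the scene. Friction and masses are not known exactly. Their poses are not given: they have to be found in the camera images.
- board: Wooden tilting board on a stiff, damped hinge; stays at any angle it is left. Origin on the hinge axis under its middle, 115 mm above the table. x: along the hinge (always level); y: down the slide towards the fence; z: out of its face. Starts level; the fence end (+y) can only go down, up to 0.75 rad. Plate 150 (x) by 210 mm (y), top face at z = 20 mm.
- white_mark (a point): Centre of the empty white mark, 44 by 52 mm, on the board's face; at x = 42, y = -70, z = 20 mm in the board's axes. The adapter's slip angle differs each time, between 0.2 and 0.5 rad; the puck slips 0.07 to 0.13 rad later.
- yellow_mark (a point): Centre of the yellow mark of the same size under the puck; at x = -42, y = -70, z = 20 mm in the board's axes.
- fence (a point): Middle of the foot of the fence's inner face, at x = 0, y = 75, z = 20 mm in the board's axes. The fence is a dark strip across the whole board, 12 mm high and 12 mm thick.
- lever_top (a point): Centre of the top of the red lever, a flat upright paddle fixed to the board, 20 mm clear of the plate: 40 mm wide (x), 10 mm thick (y); this point is at x = -115, y = 0, z = 116 mm in the board's axes. Pushing it towards +y lowers the fence end. The hinge resists with 0.5 N m (6 N at 80 mm above the axis) plus 2 N m per rad/s, so quick pushes need much more; keep below 20 N.
- adapter: Brass 45-rpm spindle adapter, an upright plain cylinder 38 mm in diameter and 30 mm tall, about 0.12 kg. Starts on the table at the left or right of the vise (the blue squeegee lies on the other side). Origin at the centre of its underside, z up its axis. Its foot is slippery (friction on the board 0.21 to 0.51, unknown).
- puck: Black puck with a blue rubber foot, upright cylinder 40 mm in diameter and 28 mm tall, standing on the yellow mark. Origin at the centre of its underside. Its foot grips about 1.35 times as well as the adapter's; it must stay on its mark.
- squeegee: Blue rubber squeegee lying flat, about 140 mm long (x, handle to -x) by 85 mm wide and 22 mm tall; origin under its middle. Bystander.
- record: White polystyrene 7-inch record lying flat, 175 mm across, 4 mm thick; origin under its centre. Bystander.
- comb: Tortoiseshell comb lying flat, 130 mm long (y), 38 mm wide, 6 mm thick; origin under its middle. Bystander.
- bottle: Amber bottle standing, 60 mm across, 160 mm tall; origin at the centre of its foot. Bystander.
- brush: Small brush lying on the table; origin under its middle. Bystander.
Not all that is in view belongs to the job. Several things look just like the adapter: the one meant starts nearest to the robot's base. Of the things that look like the puck, the smaller one is meant.

How it is judged:
By the outcome, as a careful person would: the job done as asked, in the order asked, and still so for the second after the job is handed in, with the robot touching nothing.
It also fails if it takes over 72 s, if anything falls off the work surface, if the arm or the gripper's body presses on something with over 40 N, if the wrist force passes 120 N, or if a joint passes its speed limit or range.

ROBOT

A 7-joint arm with a two-finger parallel gripper is mounted at the origin on the work surface. World frame = base frame: x ahead of the robot, y to its left, z up, the work surface at z = 0. Lengths are in m, angles in rad, forces in N, time in s.
With the tool pointing down it reaches from about 0.4 to 0.85 m from the base axis. Payload 10.4 kg.
Tool frame: the origin (TCP) lies at the very end of the fingers, on their centre line; the grasp point (between the pads) lies 19 mm behind it (manip.grip_depth is the distance from the TCP to the grasp point, in m); z points along the fingers, y is the direction in which the jaws open and shut (so a half turn about z gives the same grasp; the last joint's range is limited). The gripper opens to 85 mm and grips with 20 to 120 N. Pads are 22 mm wide; open, the fingers measure 114 mm over their backs; the gripper's body (76 mm by 85 mm) begins 54 mm behind the grasp point. The pads swing forward as they close: fully open they stand 13 mm farther back than shut.
Start: joints at [1.137, 0.332, -0.065, 1.46, 0.022, 1.35, -0.088], TCP at [0.25, -0.573, 0.231] pointing down, gripper open.
Joint ranges: [-2.6, 2.6], [-0.5, 2.12], [-1.47, 1.34], [0.16, 2.42], [-1.27, 4.41], [0.06, 2.06], [-2.6, 2.6]. Speed limits (rad/s): [2.22, 2.22, 2.79, 2.79, 3.14, 3.14, 3.14].

INTERFACE

Orientations are given as a unit quaternion [x, y, z, w].
In Python, from workcell import manip gives the robot as it stands.
- The arm moves only by the tool step_arm, never from a script. Its argument "motion" is a list of rows, each a list of 6 numbers: the shift along the tool's x, y, z in mm, then the turn, a rotation vector about the tool's x, y, z in degrees. A call has 1 to 20 rows; each row shifts and turns the pose as measured when the row begins, along the tool's axes as they then stand; what a row does not reach is not made up. A row lasts 1/8 s, in which the tool goes at most 62.5 mm and 10.7 degrees, less where a joint would pass 70% of its speed; a pose out of reach is approached as far as the arm can. A call with a gripper value outside its range is refused whole. "jaw" is the finger opening in mm, from 0 to 85.4, set as the call begins (left out, the last holds). The fingers move at their own pace and stop on an object; "force" is the grip in N (left out, the last holds). Time passes only in rows, so rows that do not move let the fingers close. It gives the time, the measured TCP pose, the force and the opening at its end, in the units of the state.
- manip.get_obs(): the state, without advancing time (a new reading comes with each control period).
- manip.camera(name): name is "scene" or "top" or "wrist"; returns the picture (384x512x3 uint8, blue, green, red); there is no depth.
- manip.camera_info(name): a dict with "camera_matrix" (3x3 intrinsics, pixels), "R" (3x3) and "t" (3): a world point X has camera coordinates R X + t. Camera axes: x right, y down, z forward; pixel columns grow to the right and rows downward; lengths in m; the calibration is good to about 2 mm. A picture is of the moment at which its call begins: read the wrist's pose just before it. camera_info takes no time and is no camera call; for the wrist camera it gives the pose at the moment of the call.
- manip.hand_in(): hands the job in, once; it reports no verdict.
The state is a dict: "clock": time; "joint_pos": joint angles; "joint_velocities": joint speeds; "tau": joint torques, N m; "position": TCP position; "ee_rot": TCP orientation; "ft_force": force on the tool from outside, world axes, zero at the start; "torque": the same for the moment, N m; "grip_width": opening from 0.0 (shut) to 1.0 (fully open).
Only numpy, scipy, OpenCV 4.12 (cv2) and the standard library are available. Lean on these libraries where they do the work, as an engineer would, in place of code of your own. Each camera call takes 0.05 s, during which the arm holds its last target.

## Working session

There is one attempt and no reset: what is moved stays moved. The work goes in short steps, Python scripts to look and compute and a tool call to move; the robot and the scene stay as the last step left them, time stands still between calls to the robot, and variables do not carry over. Pictures are saved under pics/ and viewed, and the job is handed in when it is done.

Besides the shell and the picture viewer there is one more tool, called after ">>>" as a command line: name --pt "numbers of a row" for each row, then --argument value for the rest. step_arm: Moves the arm, as the interface text tells. Its arguments: {"type":"object","properties":{"motion":{"type":"array"},"jaw":{"type":"number"},"force":{"type":"number"}},"required":["motion"]}

```bash
mkdir -p pics; ls; python3 - <<'E'
from workcell import manip
import cv2,json
o=manip.get_obs(); print({k:(o[k]) for k in o})
for n in ["scene","top"]:
    im=manip.camera(n); cv2.imwrite(f"pics/{n}0.png",im)
    print(n,manip.camera_info(n))
print(manip.grip_depth)
E
```

```text
pics
{'clock': 0.0, 'joint_pos': array([ 1.13740258,  0.33287403, -0.0647023 ,  1.4609217 ,  0.02160678,
        1.34988228, -0.08847136]), 'joint_velocities': array([ 0.00126797, -0.00223586,  0.00043781, -0.00140193,  0.0002624 ,
        0.00123393,  0.00152708]), 'tau': array([-5.54775306e-04, -6.25457811e+01,  4.85483254e-02, -3.91612852e+01,
        1.61169574e-02,  1.00960521e-02, -2.61379466e-05]), 'position': array([ 0.24943671, -0.57267373,  0.23052395]), 'ee_rot': array([ 9.78974488e-01,  2.03981540e-01, -1.75283573e-04, -6.72321675e-04]), 'ft_force': array([0.0700584 , 0.76442344, 0.14468736]), 'torque': array([ 0.00912086, -0.04676481, -0.03953626]), 'grip_width': 1.0000244735226391}
scene {'camera_matrix': array([[445.54314098,   0.        , 262.07289034],
       [  0.        , 445.54314098, 196.6687275 ],
       [  0.        ,   0.        ,   1.        ]]), 'R': array([[ 0.39368459,  0.91902679, -0.02005506],
       [ 0.66755701, -0.30082479, -0.68108155],
       [-0.63196525,  0.25474341, -0.73193286]]), 't': array([-0.28776107, -0.30151511,  1.76896306])}
top {'camera_matrix': array([[490.0464736 ,   0.        , 260.06065654],
       [  0.        , 490.0464736 , 190.70617759],
       [  0.        ,   0.        ,   1.        ]]), 'R': array([[-0.01987546, -0.9994971 , -0.02470862],
       [-0.98226089,  0.02412985, -0.18596048],
       [ 0.18646317,  0.02057426, -0.9822465 ]]), 't': array([0.0727239 , 0.65097385, 1.31466716])}
0.0187
```

View pics/scene0.png

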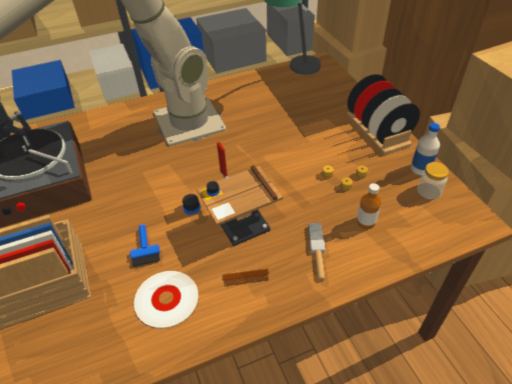

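View pics/top0.png

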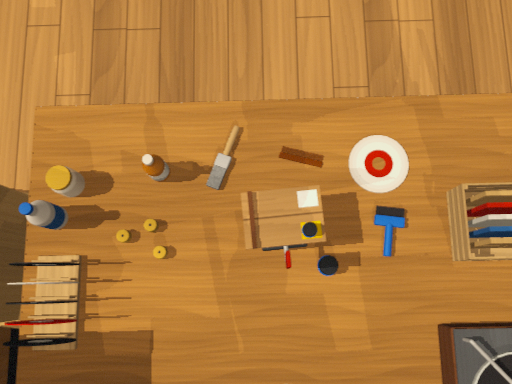

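Candidates for the adapter are the three brass discs in the top view, at about (159,252), (150,225) and (123,236). The robot base projects below the image near (288,433), so (159,252) should be the nearest. For the puck, the small one is on the yellow mark at (311,229) and the large one stands on the table at (328,265). I'll measure these and crop in to check.

```bash
cat > h.py <<'E'
import numpy as np, cv2
from workcell import manip
def proj(cam,P):
    i=manip.camera_info(cam); c=i["R"]@np.asarray(P,float)+i["t"]; p=i["camera_matrix"]@c; return p[:2]/p[2]
def unproj(cam,uv,z):
    i=manip.camera_info(cam); K=i["camera_matrix"];R=i["R"];t=i["t"]
    d=R.T@np.linalg.inv(K)@np.array([uv[0],uv[1],1.]); C=-R.T@t
    return C+d*(z-C[2])/d[2]
def crop(im,x0,y0,x1,y1,f,name):
    cv2.imwrite(name,cv2.resize(im[y0:y1,x0:x1],None,fx=f,fy=f,interpolation=cv2.INTER_CUBIC))
E
python3 - <<'E'
from h import *
im=cv2.imread("pics/top0.png")
crop(im,105,205,180,270,8,"pics/c_ad.png")
crop(im,230,175,345,285,5,"pics/c_bd.png")
hsv=cv2.cvtColor(im,cv2.COLOR_BGR2HSV)
for p in [(159,252),(159,248),(123,236),(150,225),(28,1)]: print(p,hsv[p[1],p[0]])
m=cv2.inRange(hsv,(20,140,120),(32,255,255)); m[:, :105]=0; m[:,180:]=0; m[:205]=0; m[270:]=0
n,l,s,c=cv2.connectedComponentsWithStats(m)
for i in range(1,n):
    if s[i,4]>20: 
        w=unproj("top",c[i],.02); print(s[i],c[i],w,np.hypot(w[0],w[1]))
# expected base etc
print(proj("top",[0,0,0]))
# white mark
m=cv2.inRange(hsv,(0,0,200),(180,60,255)); m[:, :290]=0; m[:,330:]=0; m[:180]=0; m[215:]=0
n,l,s,c=cv2.connectedComponentsWithStats(m)
for i in range(1,n):
    if s[i,4]>20: print("white",s[i],c[i],unproj("top",c[i],.135), [unproj("top",q,.135)[:2] for q in cv2.boxPoints(cv2.minAreaRect(np.argwhere(l==i)[:,::-1].astype(np.float32)))])
E
```

```text
(159, 252) [17 86 83]
(159, 248) [ 21 199 226]
(123, 236) [ 20 187 180]
(150, 225) [ 17 130 104]
(28, 1) [ 16 162 162]
[144 219  13  13 121] [149.78512397 224.52892562] [0.56923278 0.37816179 0.02      ] 0.6833976088432512
[116 229  13  13 119] [122.1092437 235.3697479] [0.53980273 0.45727144 0.02      ] 0.7074490484217388
[153 246  13  13 132] [159.06060606 251.72727273] [0.49085424 0.34990529 0.02      ] 0.6028031136035192
[287.16872645 433.35880574]
white [297 189  21  18 324] [307.18209877 197.95061728] [ 0.61601667 -0.06746469  0.135     ] [array([ 0.63579994, -0.0398809 ]), array([ 0.63983362, -0.0922102 ]), array([ 0.59591814, -0.09469944]), array([ 0.59189915, -0.04270266])]
```

```bash
sleep 0
```

```text
(no output)
```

View pics/c_ad.png

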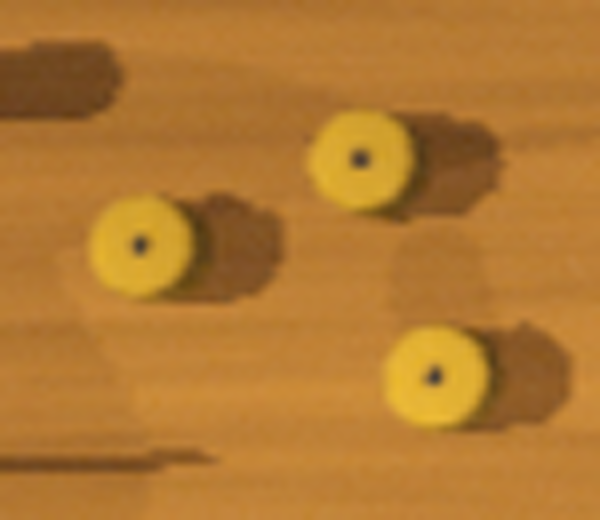

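View pics/c_bd.png

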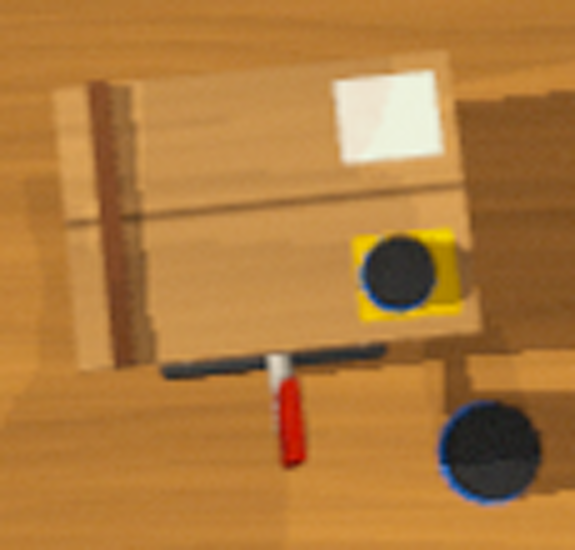

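```bash
cat >> h.py <<'E'
def board(p,b):
    # p=(x,y,yaw) b in mm board axes, level
    c,s=np.cos(p[2]),np.sin(p[2]); b=np.asarray(b,float)/1000
    return np.array([p[0]+c*b[0]-s*b[1],p[1]+s*b[0]+c*b[1],.115+b[2]])
E
python3 - <<'E'
from h import *
from scipy.optimize import least_squares
C=[((75,-105,20),(447,52)),((-75,-105,20),(480,330)),((75,105,20),(53,90)),((-75,105,20),(80,370)),((42+22,-70+26,20),(333,81)),((42+22,-70-26,20),(435,71)),((42-22,-70+26,20),(342,163)),((42-22,-70-26,20),(443,155))]
pts=[(b,((u+.5)/5-.5+230,(v+.5)/5-.5+175)) for b,(u,v) in C]
f=lambda p:np.concatenate([proj("top",board(p,b))-np.array(q) for b,q in pts])
r=least_squares(f,[.58,0,.07]); p=r.x; print(p,np.degrees(p[2])); print(np.round(r.fun.reshape(-1,2),2))
np.save("bd.npy",p)
for n,b in [("white",(42,-70,20)),("yellow",(-42,-70,20)),("lever",(-115,0,116)),("fence",(0,75,20))]:
    w=board(p,b); print(n,w.round(4),proj("top",w).round(1),proj("scene",w).round(1))
a=unproj("top",((434+.5)/8-.5+105,(376+.5)/8-.5+205),.03); print("adapter",a,proj("scene",a))
print("puck",unproj("top",((398+.5)/5-.5+230,(273+.5)/5-.5+175),.163))
im=cv2.imread("pics/scene0.png"); crop(im,170,130,290,250,5,"pics/c_s.png"); crop(im,300,150,390,210,6,"pics/c_s2.png")
C=manip.camera_info("top"); print("cam",-C["R"].T@C["t"])
i=manip.camera_info("wrist"); print(i)
from scipy.spatial.transform import Rotation as Ro
print(Ro.from_quat(manip.get_obs()["ee_rot"]).as_matrix().round(4))
E
```

```text
[ 0.56846592 -0.00100313  0.07566114] 4.335063887735582
[[-0.04 -0.39]
 [ 0.17  0.32]
 [ 0.09 -0.21]
 [-0.24  0.2 ]
 [ 0.35  0.12]
 [-0.53  0.19]
 [ 0.37  0.04]
 [-0.18 -0.29]]
white [ 0.6156 -0.0676  0.135 ] [307.2 198.1] [223.2 210. ]
yellow [ 0.5319 -0.074   0.135 ] [310.9 229.6] [211.6 191.2]
lever [ 0.4538 -0.0097  0.231 ] [288.4 258.4] [220.4 144.7]
fence [0.5628 0.0738 0.135 ] [254.1 219.2] [261.7 183.3]
adapter [0.49065004 0.3483231  0.03      ] [327.75587098 167.70061816]
puck [ 0.53009123 -0.06741909  0.163     ]
cam [0.39573456 0.02993111 1.41417953]
{'camera_matrix': array([[309.91507452,   0.        , 254.39937191],
       [  0.        , 309.91507452, 185.95024869],
       [  0.        ,   0.        ,   1.        ]]), 'R': array([[ 0.39903459, -0.91693292, -0.00232559],
       [-0.87506372, -0.38156901,  0.2977727 ],
       [-0.27392497, -0.11678657, -0.95463397]]), 't': array([-0.62458614, -0.0387564 ,  0.37969193])}
[[ 9.168e-01  3.993e-01 -6.000e-04]
 [ 3.993e-01 -9.168e-01  1.100e-03]
 [-1.000e-04 -1.200e-03 -1.000e+00]]
```

View pics/c_s.png

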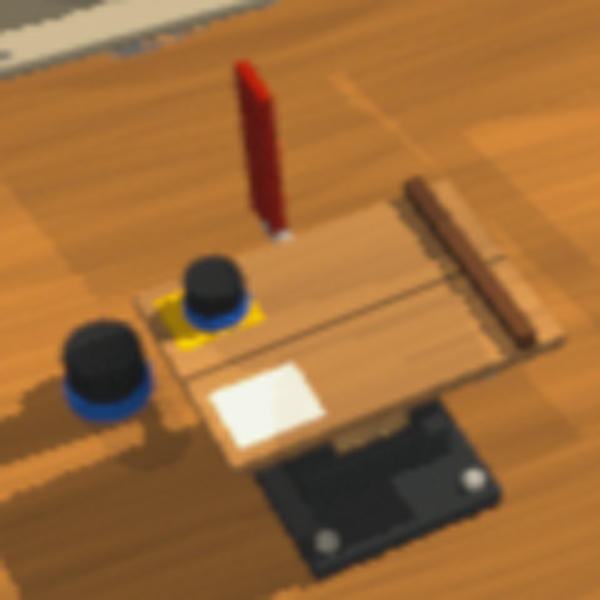

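View pics/c_s2.png

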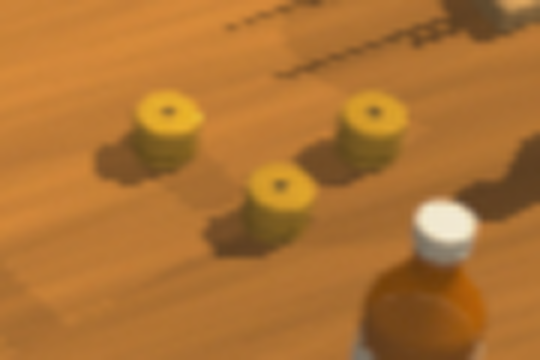

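>>> step_arm --pt "0 0 -55 0 0 9.6" --pt "0 0 -55 0 0 9.6" --pt "19 -56 0 0 0 0" --pt "19 -56 0 0 0 0" --pt "19 -56 0 0 0 0" --pt "19 -56 0 0 0 0" --pt "19 -56 0 0 0 0" --pt "19 -56 0 0 0 0" --pt "19 -56 0 0 0 0" --pt "19 -56 0 0 0 0" --pt "19 -56 0 0 0 0" --pt "19 -56 0 0 0 0" --pt "19 -56 0 0 0 0" --pt "19 -56 0 0 0 0" --jaw 60 --force 25

```text
clock: 1.85
position: [0.4366, 0.1309, 0.3417]
ee_rot: [1.0, 0.028, -0.001, -0.001]
ft_force: [1.2, -1.2, -0.9]
grip_width: 0.704
```

```bash
cat >> h.py <<'E'
from scipy.spatial.transform import Rotation as Ro
def to(target,yaw=None):
    o=manip.get_obs(); R=Ro.from_quat(o["ee_rot"]).as_matrix()
    d=R.T@(np.array(target)-o["position"])*1000
    print("t",round(float(o["clock"]),2),"pos",o["position"].round(4),"yaw",np.degrees(np.arctan2(R[1,0],R[0,0])).round(2),"tilt",np.degrees(np.arccos(-R[2,2])).round(2),"F",o["ft_force"].round(2),"grip",o["grip_width"].round(3),"delta tool mm",d.round(1))
    if yaw is not None:
        y=yaw; T=np.array([[np.cos(y),np.sin(y),0],[np.sin(y),-np.cos(y),0],[0,0,-1]])
        print("turn deg",np.degrees(Ro.from_matrix(R.T@T).as_rotvec()).round(2))
E
python3 - <<'E'
from h import *
to([.4907,.3483,.15],0.0757); print(manip.get_obs()["joint_pos"].round(2))
E
```

```text
Traceback (most recent call last):
  File "h.py", line 19, in to
    print("t",round(float(o["clock"]),2),"pos",o["position"].round(4),"yaw",np.degrees(np.arctan2(R[1,0],R[0,0])).round(2),"tilt",np.degrees(np.arccos(-R[2,2])).round(2),"F",o["ft_force"].round(2),"grip",o["grip_width"].round(3),"delta tool mm",d.round(1))
                                                                                                                                                                                                            ^^^^^^^^^^^^^^^^^^^^^
AttributeError: 'float' object has no attribute 'round'
```

```bash
sed -i 's/o\["grip_width"\].round(3)/round(float(o["grip_width"]),3)/' h.py
python3 - <<'E'
from h import *
to([.4907,.3483,.15],0.0757); print(manip.get_obs()["joint_pos"].round(2))
E
```

```text
t 1.85 pos [0.4366 0.1309 0.3417] yaw 3.24 tilt 0.18 F [ 1.19 -1.18 -0.9 ] grip 0.704 delta tool mm [  66.7 -213.7  191.9]
turn deg [-0.1   0.14 -1.1 ]
[ 0.53 -0.06 -0.87  1.65 -0.05  1.53 -1.84]
```

>>> step_arm --pt "16 -50 20 0 0 -0.5" --pt "16 -50 40 0 0 -0.5" --pt "16 -50 40 0 0 0" --pt "16 -50 40 0 0 0" --pt "8 -25 30 0 0 0" --pt "0 0 0 0 0 0"

```text
clock: 2.6
position: [0.4909, 0.3589, 0.1741]
ee_rot: [0.999, 0.038, -0.002, -0.001]
ft_force: [0.2, -0.0, 0.8]
grip_width: 0.7
```

```bash

python3 - <<'E'
from h import *
to([.4907,.3483,.06],0.0757)
o=manip.get_obs(); inf=manip.camera_info("wrist"); im=manip.camera("wrist"); cv2.imwrite("pics/w1.png",im)
print(proj("wrist",[.4907,.3483,.03]))
E
```

```text
t 2.6 pos [0.4909 0.3589 0.1741] yaw 4.35 tilt 0.26 F [ 0.19 -0.01  0.79] grip 0.7 delta tool mm [ -0.5  10.9 114.1]
turn deg [-0.15  0.21  0.01]
[264.85381157 173.60153216]
```

View pics/w1.png

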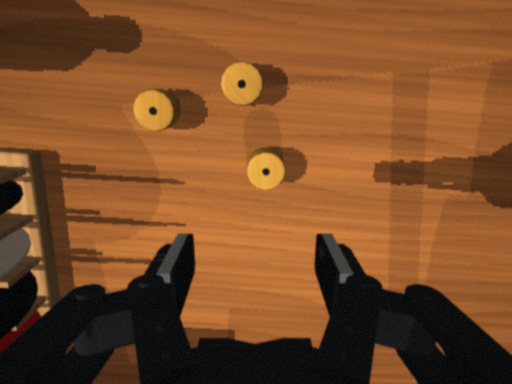

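The nearest adapter's hole is at (266,171) and the prediction was (265,174), so they agree. The other two discs, at (241,84) and (153,111), are farther away. No finger is in the way.

```bash

python3 - <<'E'
from h import *
w=unproj("wrist",(266,171.2),.03); print(w)
to([(w[0]+.4907)/2,(w[1]+.3483)/2,.005],0.0757)
E
```

```text
[0.4931557  0.34740668 0.03      ]
t 2.65 pos [0.4915 0.3584 0.1756] yaw 4.29 tilt 0.2 F [ 0.31 -0.72  0.6 ] grip 0.699 delta tool mm [-1.000e-01  1.100e+01  1.706e+02]
turn deg [-0.17  0.1  -0.05]
```

>>> step_arm --pt "0 5 35 0 0 0" --pt "0 5 40 0 0 0" --pt "0 1 40 0 0 0" --pt "0 0 25 0 0 0" --pt "0 0 10 0 0 0" --pt "0 0 0 0 0 0"

```text
clock: 3.4
position: [0.4992, 0.343, 0.0304]
ee_rot: [0.999, 0.033, 0.005, -0.002]
ft_force: [-0.6, 0.7, -0.1]
grip_width: 0.699
```

```bash

python3 - <<'E'
from h import *
to([.4919,.3478,.006],0.0757)
im=manip.camera("wrist"); cv2.imwrite("pics/w2.png",im)
E
```

```text
t 3.4 pos [0.4992 0.343  0.0304] yaw 3.76 tilt 0.65 F [-0.63  0.67 -0.07] grip 0.699 delta tool mm [-7.2 -5.2 24.4]
turn deg [-0.24 -0.61 -0.58]
```

View pics/w2.png

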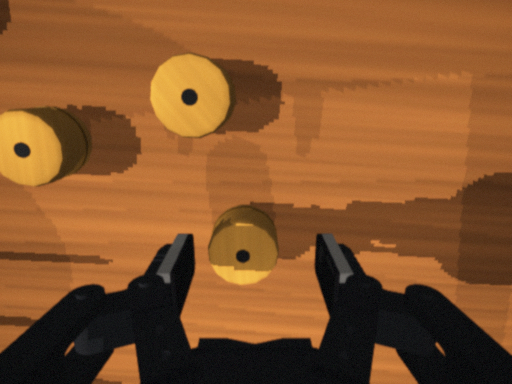

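The adapter's top is centred near (243,256), between the fingers but off-centre because the descent drifted. I'll correct that before going lower.

```bash

python3 - <<'E'
from h import *
w=unproj("wrist",(243,256),.03); print(w)
to([.4919,.3478,.006],0.0757)
E
```

```text
[0.49248804 0.34823635 0.03      ]
t 3.45 pos [0.4995 0.3432 0.031 ] yaw 3.76 tilt 0.7 F [-0.85  1.48  0.74] grip 0.706 delta tool mm [-7.6 -4.9 24.9]
turn deg [-0.26 -0.65 -0.58]
```

>>> step_arm --pt "-4 -3 0 0 -0.6 -0.6" --pt "-3 -2 0 0 0 0" --pt "0 0 0 0 0 0"

```text
clock: 3.82
position: [0.4928, 0.3491, 0.0339]
ee_rot: [0.999, 0.038, 0.002, -0.003]
ft_force: [-0.5, 1.2, -0.6]
grip_width: 0.707
```

```bash

python3 - <<'E'
from h import *
to([.4919,.3478,.006],0.0757)
E
```

```text
t 3.83 pos [0.4928 0.3491 0.0339] yaw 4.4 tilt 0.43 F [-0.51  1.18 -0.61] grip 0.707 delta tool mm [-1.1  1.5 27.9]
turn deg [-0.38 -0.21  0.07]
```

>>> step_arm --pt "0 0.5 8 0 0 0" --pt "0 0.5 9 0 0 0" --pt "0 0 9 0 0 0" --pt "0 0 5 0 0 0"

```text
clock: 4.32
position: [0.4929, 0.348, 0.0005]
ee_rot: [0.999, 0.038, 0.002, -0.003]
ft_force: [-0.6, -0.5, 0.3]
grip_width: 0.703
```

```bash

python3 - <<'E'
from h import *
to([.4924,.3481,.006],0.0757)
E
```

```text
t 4.33 pos [0.4929 0.348  0.0005] yaw 4.4 tilt 0.4 F [-0.57 -0.46  0.33] grip 0.703 delta tool mm [-0.5 -0.1 -5.5]
turn deg [-0.35 -0.19  0.06]
```

>>> step_arm --pt "0 0 -5.5 0 0 0" --pt "0 0 0 0 0 0"

```text
clock: 4.58
position: [0.4927, 0.348, 0.0059]
ee_rot: [0.999, 0.038, 0.001, -0.003]
ft_force: [0.2, -0.4, -0.2]
grip_width: 0.705
```

>>> step_arm --pt "0 0 0 0 0 0" --pt "0 0 0 0 0 0" --pt "0 0 0 0 0 0" --pt "0 0 0 0 0 0" --pt "0 0 0 0 0 0" --pt "0 0 0 0 0 0" --jaw 30 --force 30

```text
clock: 5.32
position: [0.493, 0.3482, 0.0066]
ee_rot: [0.999, 0.038, 0.002, -0.003]
ft_force: [0.1, -0.2, 0.1]
grip_width: 0.431
```

```bash

python3 - <<'E'
from h import *
to([.4924,.3481,.12],0.0757)
E
```

```text
t 5.33 pos [0.493  0.3482 0.0066] yaw 4.4 tilt 0.42 F [ 0.08 -0.17  0.08] grip 0.431 delta tool mm [  -0.2   -0.7 -113.4]
turn deg [-0.37 -0.21  0.06]
```

>>> step_arm --pt "0 0 -20 0 0 0" --pt "0 0 -45 0 0 0" --pt "0 0 -50 0 0 0" --pt "0 0 -50 0 0 0" --pt "0 0 -40 0 0 0" --pt "8 30 -20 0 0 0" --pt "10 50 0 0 0 0" --pt "10 50 0 0 0 0" --pt "10 50 0 0 0 0" --pt "10 50 0 0 0 0" --pt "10 50 0 0 0 0" --pt "10 40 0 0 0 0" --pt "0 0 0 0 0 0"

```text
clock: 6.95
position: [0.5855, 0.0272, 0.2536]
ee_rot: [0.999, 0.043, 0.007, -0.004]
ft_force: [0.0, 0.9, -1.3]
grip_width: 0.434
```

```bash

python3 - <<'E'
from h import *
to([.6156,-.0676,.2],0.0757)
E
```

```text
t 6.95 pos [0.5855 0.0272 0.2536] yaw 4.94 tilt 0.93 F [ 0.02  0.95 -1.27] grip 0.434 delta tool mm [21.1 97.5 53.2]
turn deg [-0.46 -0.81  0.61]
```

>>> step_arm --pt "6 35 10 0 -0.4 0.3" --pt "7 30 20 -0.2 -0.4 0.3" --pt "7 20 20 0 0 0" --pt "2 10 5 0 0 0" --pt "0 0 0 0 0 0"

```text
clock: 7.58
position: [0.6162, -0.0636, 0.1976]
ee_rot: [0.999, 0.041, 0.001, -0.003]
ft_force: [-0.1, 0.5, -0.8]
grip_width: 0.435
```

```bash

python3 - <<'E'
from h import *
to([.6156,-.0676,.1435],0.0757)
im=manip.camera("top"); cv2.imwrite("pics/t2.png",im); crop(im,230,150,345,260,5,"pics/t2c.png")
im=manip.camera("wrist"); cv2.imwrite("pics/w3.png",im)
im=manip.camera("scene"); crop(im,150,100,290,240,4,"pics/s3.png")
E
```

```text
t 7.58 pos [ 0.6162 -0.0636  0.1976] yaw 4.68 tilt 0.41 F [-0.12  0.54 -0.8 ] grip 0.435 delta tool mm [-1.1  4.4 54. ]
turn deg [-0.4  -0.08  0.34]
```

View pics/w3.png

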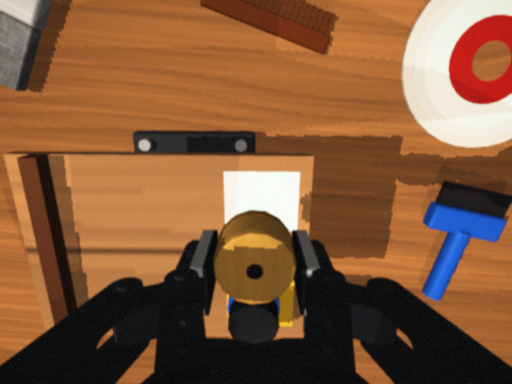

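View pics/s3.png

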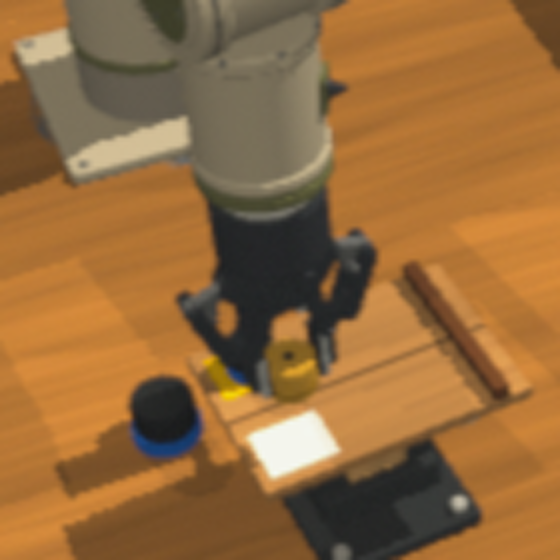

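The adapter is held upright at wrist pixel (254,271), over the white mark whose far edge runs from (224,171) to (299,171). The puck is still on its yellow mark.

```bash

python3 - <<'E'
from h import *
bd=np.load("bd.npy")
for b,q in [((64,-44,20),(224,171)),((64,-96,20),(299,172)),((75,-105,20),(313,154)),((75,105,20),(5,154))]:
    print(board(bd,b).round(4), unproj("wrist",q,.135).round(4))
to([.6156,-.0676,.144],0.0757)
E
```

```text
[ 0.6356 -0.04    0.135 ] [ 0.6373 -0.0396  0.135 ]
[ 0.6395 -0.0919  0.135 ] [ 0.641  -0.0909  0.135 ]
[ 0.6512 -0.1     0.135 ] [ 0.6542 -0.0987  0.135 ]
[0.6353 0.1094 0.135 ] [0.6366 0.1091 0.135 ]
t 7.72 pos [ 0.6164 -0.0622  0.1987] yaw 4.78 tilt 0.41 F [ 0.02  0.29 -0.91] grip 0.433 delta tool mm [-1.4  5.6 54.7]
turn deg [-0.38 -0.17  0.44]
```

View pics/t2c.png

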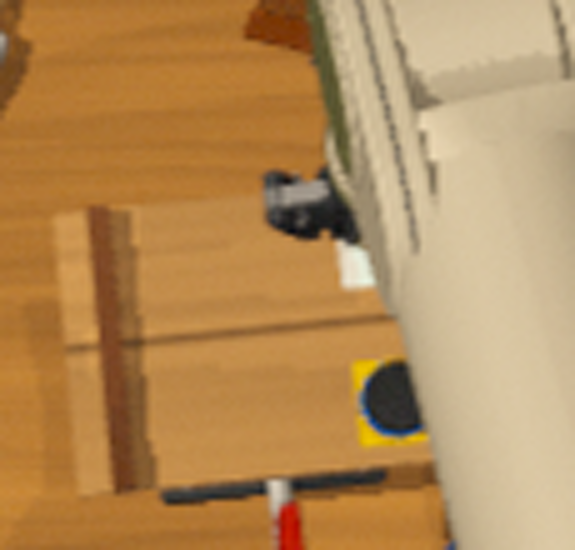

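>>> step_arm --pt "0 3 8 -0.3 0 0.4" --pt "0 2 13 0 0 0" --pt "0 0 14 0 0 0" --pt "0 0 10 0 0 0" --pt "0 0 3 0 0 0"

```text
clock: 8.35
position: [0.6168, -0.0657, 0.1479]
ee_rot: [0.999, 0.039, 0.002, -0.0]
ft_force: [0.2, -0.5, -0.4]
grip_width: 0.436
```

```bash

python3 - <<'E'
from h import *
to([.6164,-.0672,.142],0.0757)
E
```

```text
t 8.35 pos [ 0.6168 -0.0657  0.1479] yaw 4.49 tilt 0.21 F [ 0.25 -0.55 -0.38] grip 0.436 delta tool mm [-0.6  1.5  5.9]
turn deg [-0.05 -0.2   0.15]
```

>>> step_arm --pt "-0.5 1.5 2 0 0 0" --pt "0 0 2 0 0 0" --pt "0 0 1 0 0 0"

```text
clock: 8.72
position: [0.6167, -0.0673, 0.1429]
ee_rot: [0.999, 0.039, 0.002, -0.001]
ft_force: [-0.5, -0.2, -0.6]
grip_width: 0.435
```

```bash

python3 - <<'E'
from h import *
to([.6164,-.0672,.142],0.0757)
E
```

```text
t 8.72 pos [ 0.6167 -0.0673  0.1429] yaw 4.48 tilt 0.25 F [-0.5  -0.17 -0.55] grip 0.435 delta tool mm [-0.3 -0.1  0.9]
turn deg [-0.05 -0.24  0.14]
```

>>> step_arm --pt "0 0 1 0 0 0" --pt "0 0 0.6 0 0 0"

```text
clock: 8.98
position: [0.617, -0.0673, 0.1417]
ee_rot: [0.999, 0.039, 0.002, -0.0]
ft_force: [0.3, 0.4, 0.7]
grip_width: 0.435
```

```bash

python3 - <<'E'
from h import *
to([.6164,-.0672,.142],0.0757)
E
```

```text
t 8.97 pos [ 0.617  -0.0673  0.1417] yaw 4.48 tilt 0.29 F [0.25 0.41 0.67] grip 0.435 delta tool mm [-0.6 -0.1 -0.3]
turn deg [-0.04 -0.28  0.14]
```

>>> step_arm --pt "0 0 0 0 0 0" --pt "0 0 0 0 0 0" --pt "0 0 0 0 0 0" --pt "0 0 0 0 0 0" --jaw 60

```text
clock: 9.48
position: [0.6173, -0.0672, 0.1422]
ee_rot: [0.999, 0.039, 0.003, -0.0]
ft_force: [0.2, 0.2, 0.2]
grip_width: 0.701
```

>>> step_arm --pt "0 0 -5 0 0 0" --pt "0 0 -15 0 0 0" --pt "0 0 -30 0 0 0" --pt "0 0 -45 0 0 0" --pt "0 0 -45 0 0 0"

```text
clock: 10.1
position: [0.6151, -0.0673, 0.2866]
ee_rot: [0.999, 0.039, 0.001, -0.001]
ft_force: [1.0, -1.1, -0.2]
grip_width: 0.703
```

```bash

python3 - <<'E'
from h import *
to([.45,-.09,.27],0.0757); print(manip.get_obs()["joint_pos"].round(2))
im=manip.camera("wrist"); cv2.imwrite("pics/w4.png",im)
E
```

```text
t 10.1 pos [ 0.6151 -0.0673  0.2866] yaw 4.51 tilt 0.16 F [ 0.98 -1.06 -0.24] grip 0.703 delta tool mm [-166.4    9.6   16.3]
turn deg [-0.1  -0.12  0.17]
[ 0.63  0.4  -0.8   1.36  0.28  1.5  -1.64]
```

View pics/w4.png

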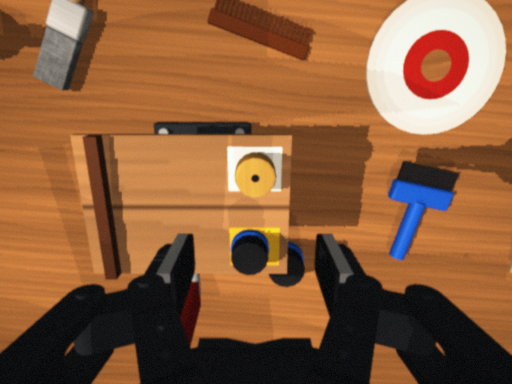

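The adapter's top is at (256,177), on the white mark that spans about (228–284, 147–193). The puck is on the yellow mark at (249,252) and the red lever is at (193,305). Next I'll close the jaws and bring the fingers to the -y side of the lever.

```bash

python3 - <<'E'
from h import *
bd=np.load("bd.npy")
print(unproj("top",(328,265),.05), unproj("wrist",(193,290),.2))
t=board(bd,(-115,-45,85)); print(t, board(bd,(-115,-20,85)))
to([t[0],t[1],.285],0.0757)
print("adapter",unproj("wrist",(255.5,178),.165),board(bd,(42,-70,50)))
E
```

```text
[ 0.44254717 -0.12391123  0.05      ] [ 0.52024208 -0.02039894  0.2       ]
[ 0.45719643 -0.05456712  0.2       ] [ 0.4553067  -0.02963864  0.2       ]
t 10.15 pos [ 0.6169 -0.067   0.2934] yaw 4.5 tilt 0.57 F [-0.37  0.19  5.16] grip 0.704 delta tool mm [-158.4  -24.9    6.8]
turn deg [-0.02 -0.57  0.17]
adapter [ 0.61752549 -0.06826829  0.165     ] [ 0.61563698 -0.06762813  0.165     ]
```

>>> step_arm --pt "-40 0 0 0 0 0" --pt "-45 0 0 0 0 0" --pt "-45 -10 0 0 0 0" --pt "-30 -10 0 0 0 0" --pt "-10 -5 0 0 0 0" --pt "0 0 0 0 0 0" --jaw 0 --force 20

```text
clock: 10.9
position: [0.4425, -0.0534, 0.2974]
ee_rot: [0.999, 0.04, 0.009, 0.002]
ft_force: [-0.0, -0.6, 1.0]
grip_width: -0.003
```

```bash

python3 - <<'E'
from h import *
to([.4572,-.0546,.2],0.0757)
im=manip.camera("wrist"); cv2.imwrite("pics/w5.png",im)
im=manip.camera("scene"); crop(im,150,80,300,240,4,"pics/s5.png")
E
```

```text
t 10.9 pos [ 0.4425 -0.0534  0.2974] yaw 4.55 tilt 1.11 F [-0.   -0.6   0.96] grip -0.003 delta tool mm [12.8  1.9 97.7]
turn deg [ 0.25 -1.08  0.21]
```

View pics/w5.png

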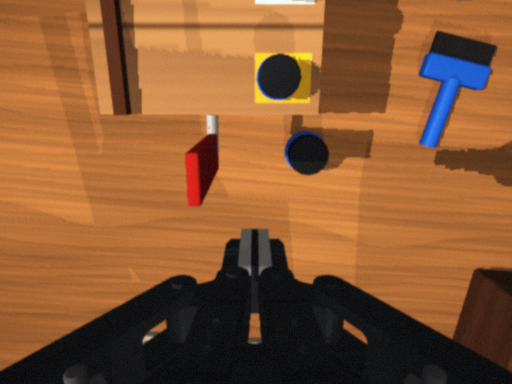

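View pics/s5.png

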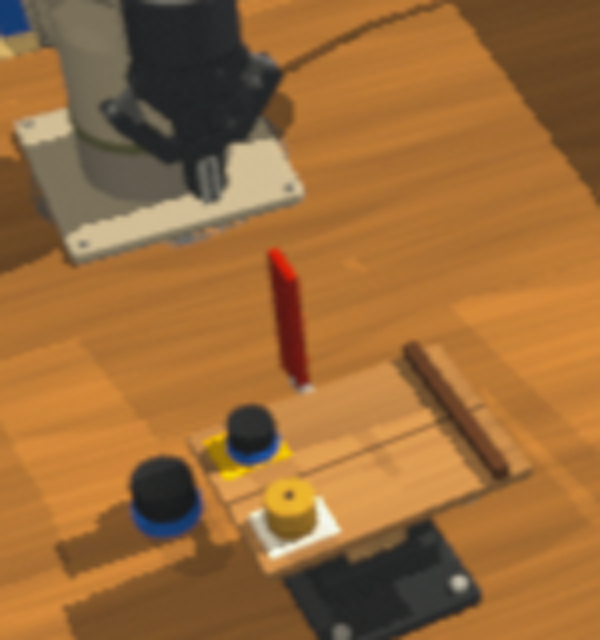

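Closed fingertips are at about (255,240), and the lever is ahead and to the left at (200,170). The scene view shows the adapter on the white mark, with the fingers clear of everything. I'll go down beside the lever.

>>> step_arm --pt "6 0 5 0 -0.5 0" --pt "6 0 20 0 -0.5 0" --pt "0 0 25 0 0 0" --pt "0 0 20 0 0 0" --pt "0 0 10 0 0 0" --pt "0 0 0 0 0 0"

```text
clock: 11.75
position: [0.4599, -0.0518, 0.2131]
ee_rot: [0.999, 0.041, -0.001, -0.002]
ft_force: [0.2, -0.6, -0.2]
grip_width: 0.003
```

```bash

python3 - <<'E'
from h import *
to([.4565,-.04,.205],0.0757)
E
```

```text
t 11.75 pos [ 0.4599 -0.0518  0.2131] yaw 4.68 tilt 0.21 F [ 0.15 -0.57 -0.19] grip 0.003 delta tool mm [ -2.4 -12.    8.1]
turn deg [-0.2   0.05  0.35]
```

>>> step_arm --pt "-1 -3 5 0 0 0.3" --pt "-1 -3 5 0 0 0" --pt "0 -3 0 0 0 0" --pt "0 -3 0 0 0 0" --pt "0 -2 0 0 0 0"

```text
clock: 12.38
position: [0.4578, -0.0369, 0.2043]
ee_rot: [0.999, 0.038, 0.001, -0.001]
ft_force: [1.3, 1.1, -0.8]
grip_width: -0.001
```

```bash

python3 - <<'E'
from h import *
to([.4555,-.03,.203],0.0757)
E
```

```text
t 12.38 pos [ 0.4578 -0.0369  0.2043] yaw 4.36 tilt 0.17 F [ 1.33  1.1  -0.84] grip -0.001 delta tool mm [-1.8 -7.   1.3]
turn deg [-0.15 -0.09  0.03]
```

```bash
cat > watch.py <<'E'
from h import *
import sys,os
bd=np.load("bd.npy")
def bw(B,th):
    # B (N,3) mm board coords -> world
    B=np.asarray(B,float)/1000; c,s=np.cos(th),np.sin(th)
    y=B[:,1]*c+B[:,2]*s; z=-B[:,1]*s+B[:,2]*c; x=B[:,0]
    C,S=np.cos(bd[2]),np.sin(bd[2])
    return np.stack([bd[0]+C*x-S*y,bd[1]+S*x+C*y,.115+z],1)
INF=manip.camera_info("scene")
def px(W):
    c=W@INF["R"].T+INF["t"]; p=c@INF["camera_matrix"].T; return (p[:,:2]/p[:,2:]).astype(np.float32)
def rect(im,th,z,xs,ys):
    X,Y=np.meshgrid(xs,ys,indexing="ij")
    q=px(bw(np.stack([X.ravel(),Y.ravel(),np.full(X.size,z)],1),th)).reshape(*X.shape,2)
    return cv2.remap(im,q[...,0],q[...,1],cv2.INTER_LINEAR)
xs=np.arange(-85,86,2.);ys=np.arange(-115,116,2.)
def tilt(im,ref):
    g=lambda i:cv2.GaussianBlur(cv2.cvtColor(i,cv2.COLOR_BGR2GRAY),(0,0),.7).astype(np.float32)
    sel=(ys[None,:]>-20)&(xs[:,None]>-200)
    a=rect(g(ref),0,20,xs,ys)[np.broadcast_to(sel,(len(xs),len(ys)))]
    best=[]
    T=np.arange(-.02,.7,.005)
    for th in T:
        b=rect(g(im),th,20,xs,ys)[np.broadcast_to(sel,(len(xs),len(ys)))]
        best.append(np.corrcoef(a,b)[0,1])
    i=int(np.argmax(best)); return T[i],best[i]
def brass(im,th,lo=(18,150,120),hi=(32,255,255)):
    X=np.arange(0,76,1.);Y=np.arange(-115,90,1.)
    r=rect(im,th,48,X,Y); h=cv2.cvtColor(r,cv2.COLOR_BGR2HSV); m=cv2.inRange(h,lo,hi)
    i=np.argwhere(m); 
    return (X[i[:,0]].mean(),Y[i[:,1]].mean(),len(i)) if len(i) else None
def puck(im,th):
    X=np.arange(-75,-5,1.);Y=np.arange(-115,90,1.)
    r=rect(im,th,48,X,Y); m=(r.max(2)<70).astype(np.uint8)
    n,l,s,c=cv2.connectedComponentsWithStats(m)
    if n<2: return None
    k=1+int(np.argmax(s[1:,4])); return X[0]+c[k][1],Y[0]+c[k][0],int(s[k,4])
if __name__=="__main__":
    n=sys.argv[1]
    to([.4555,-.03,.203],0.0757)
    im=manip.camera("scene"); cv2.imwrite(f"pics/raw_{n}.png",im)
    ref=cv2.imread("pics/raw_ref.png")
    th,c=tilt(im,ref); print("tilt",round(float(th),3),round(float(c),3),"adapter",brass(im,th),"puck",puck(im,th))
    crop(im,150,80,300,240,4,f"pics/sc_{n}.png")
E
python3 watch.py ref; python3 - <<'E'
from watch import *
ref=cv2.imread("pics/raw_ref.png")
cv2.imwrite("pics/rect.png",cv2.resize(rect(ref,0,20,np.arange(-85,86,1.),np.arange(-115,116,1.)),None,fx=2,fy=2))
E
```

```text
t 12.38 pos [ 0.4578 -0.0369  0.2043] yaw 4.36 tilt 0.17 F [ 1.33  1.1  -0.84] grip -0.001 delta tool mm [-1.8 -7.   1.3]
turn deg [-0.15 -0.09  0.03]
tilt 0.0 1.0 adapter (np.float64(38.54718826405868), np.float64(-75.75550122249389), 2045) puck (np.float64(-29.602842809364546), np.float64(-70.41638795986623), 1196)
```

View pics/rect.png

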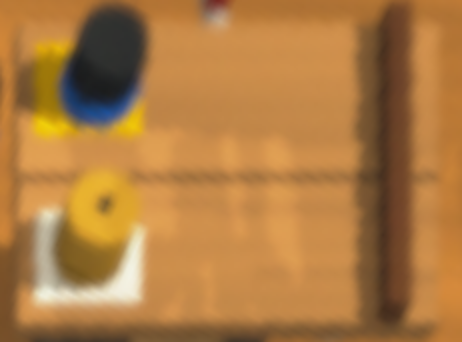

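View pics/sc_ref.png

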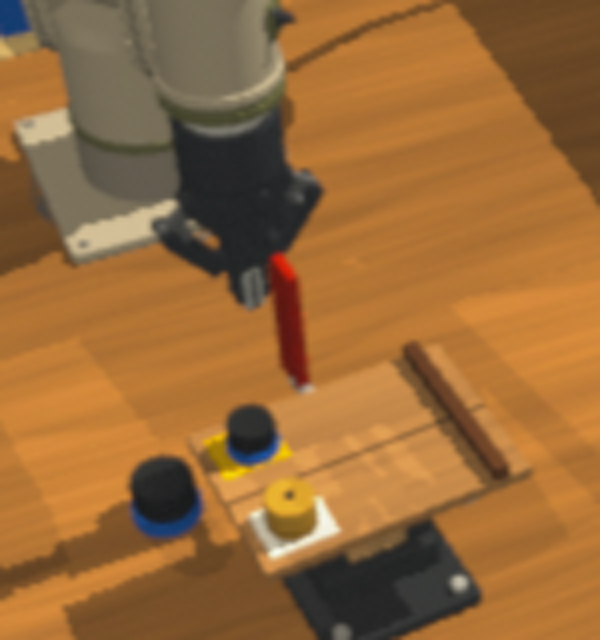

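The rectified view matches the board model: white mark, yellow mark and fence all land where expected. The fingertip is just left of the red lever at (285,265). I'll now feel for contact slowly.

>>> step_arm --pt "-0.5 -2 0 0 0 0" --pt "-0.5 -2 0 0 0 0" --pt "0 -2 0 0 0 0" --pt "0 -2 0 0 0 0"

```text
clock: 12.92
position: [0.4562, -0.0284, 0.2045]
ee_rot: [0.999, 0.038, 0.001, -0.001]
ft_force: [-0.4, -0.3, -0.6]
grip_width: 0.004
```

>>> step_arm --pt "0 -2 0 0 0 0" --pt "0 -2 0 0 0 0" --pt "0 -2 0 0 0 0" --pt "0 -2 0 0 0 0"

```text
clock: 13.42
position: [0.4559, -0.0258, 0.2046]
ee_rot: [0.999, 0.035, 0.001, 0.002]
ft_force: [0.4, -5.3, -1.0]
grip_width: -0.0
```

```bash
python3 watch.py a1
```

```text
t 13.43 pos [ 0.4559 -0.0258  0.2046] yaw 4.05 tilt 0.29 F [ 0.39 -5.27 -0.95] grip -0.0 delta tool mm [-0.7  4.2  1.7]
turn deg [ 0.26 -0.14 -0.29]
tilt 0.015 0.996 adapter (np.float64(39.25427872860636), np.float64(-75.46552567237164), 2045) puck (np.float64(-29.681555004135646), np.float64(-70.24731182795699), 1209)
```

>>> step_arm --pt "0 -3.5 0 0 0 0" --pt "0 -3.5 0 0 0 0" --pt "0 -3.5 0 0 0 0" --pt "0 -3.5 0 0 0 0"

```text
clock: 13.98
position: [0.4553, -0.0197, 0.2048]
ee_rot: [0.999, 0.031, 0.002, 0.007]
ft_force: [0.9, -8.6, -0.3]
grip_width: -0.0
```

```bash
python3 watch.py a2
```

```text
t 13.97 pos [ 0.4553 -0.0197  0.2048] yaw 3.58 tilt 0.84 F [ 0.85 -8.61 -0.29] grip -0.0 delta tool mm [-0.5 10.2  1.9]
turn deg [ 0.83 -0.17 -0.76]
tilt 0.06 0.99 adapter (np.float64(38.60923369823893), np.float64(-75.24321751546883), 2101) puck (np.float64(-30.467159277504102), np.float64(-69.94745484400656), 1218)
```

>>> step_arm --pt "0 -3.5 0 0.3 0 -0.3" --pt "0 -3.5 0 0.3 0 -0.3" --pt "0 -3.5 0 0.3 0 -0.3" --pt "0 -3.5 0 0.3 0 -0.3"

```text
clock: 14.52
position: [0.455, -0.0136, 0.2043]
ee_rot: [0.999, 0.038, 0.002, 0.001]
ft_force: [3.0, -7.8, -2.6]
grip_width: -0.002
```

```bash
python3 watch.py a3
```

```text
t 14.53 pos [ 0.455  -0.0136  0.2043] yaw 4.35 tilt 0.29 F [ 3.02 -7.81 -2.62] grip -0.002 delta tool mm [-0.7 16.4  1.4]
turn deg [ 0.16 -0.24  0.02]
tilt 0.105 0.981 adapter (np.float64(39.02827521206409), np.float64(-74.74552309142318), 2122) puck (np.float64(-31.154216867469877), np.float64(-69.71887550200803), 1245)
```

>>> step_arm --pt "0 -3.5 0 0.2 0 -0.2" --pt "0 -3.5 0 0.2 0 -0.2" --pt "0 -3.5 0 0.2 0 -0.2" --pt "0 -3.5 0 0.2 0 -0.2"

```text
clock: 15.08
position: [0.4547, -0.0078, 0.2037]
ee_rot: [0.999, 0.041, 0.003, -0.001]
ft_force: [2.9, -8.0, -3.6]
grip_width: -0.001
```

```bash
python3 watch.py a4
```

```text
t 15.07 pos [ 0.4547 -0.0078  0.2037] yaw 4.7 tilt 0.35 F [ 2.86 -8.01 -3.57] grip -0.001 delta tool mm [-1.  22.2  0.6]
turn deg [-0.12 -0.33  0.36]
tilt 0.155 0.974 adapter (np.float64(39.074040219378425), np.float64(-74.83043875685557), 2188) puck (np.float64(-31.239425379090186), np.float64(-69.926576217079), 1253)
```

>>> step_arm --pt "0 -3.5 0 0.1 0 0" --pt "0 -3.5 0 0.1 0 0"

```text
clock: 15.38
position: [0.4543, -0.0049, 0.2033]
ee_rot: [0.999, 0.039, 0.003, -0.001]
ft_force: [2.4, -9.4, -3.2]
grip_width: 0.0
```

```bash
python3 watch.py a5
```

```text
t 15.38 pos [ 0.4543 -0.0049  0.2033] yaw 4.46 tilt 0.35 F [ 2.41 -9.42 -3.22] grip 0.0 delta tool mm [-0.8 25.1  0.3]
turn deg [-0.05 -0.35  0.12]
tilt 0.175 0.969 adapter (np.float64(38.65280849181778), np.float64(-74.76116762494472), 2261) puck (np.float64(-31.622716441620334), np.float64(-69.44241461477364), 1259)
```

>>> step_arm --pt "0 -3.5 0 0.1 0 -0.1" --pt "0 -3.5 0 0.1 0 -0.1" --pt "0 0 0 0 0 0"

```text
clock: 15.8
position: [0.454, -0.0024, 0.2028]
ee_rot: [0.999, 0.038, 0.003, 0.0]
ft_force: [-0.5, 0.6, 0.3]
grip_width: -0.002
```

```bash
python3 watch.py a6
```

```text
t 15.8 pos [ 0.454  -0.0024  0.2028] yaw 4.38 tilt 0.37 F [-0.48  0.61  0.28] grip -0.002 delta tool mm [-0.6 27.6 -0.1]
turn deg [ 0.04 -0.36  0.04]
tilt 0.2 0.964 adapter (np.float64(38.754901960784316), np.float64(-74.80008525149191), 2346) puck (np.float64(-32.282539682539685), np.float64(-69.18650793650794), 1260)
```

>>> step_arm --pt "0 -3.2 0 0.1 0 -0.1" --pt "0 -3.2 0 0.1 0 -0.1"

```text
clock: 16.1
position: [0.4536, 0.0009, 0.2025]
ee_rot: [0.999, 0.039, 0.003, 0.0]
ft_force: [1.7, -9.0, -2.4]
grip_width: -0.001
```

```bash
python3 watch.py a7
```

```text
t 16.1 pos [0.4536 0.0009 0.2025] yaw 4.42 tilt 0.36 F [ 1.71 -8.99 -2.41] grip -0.001 delta tool mm [-0.5 30.9 -0.5]
turn deg [ 0.06 -0.36  0.08]
tilt 0.225 0.96 adapter (np.float64(38.773248407643315), np.float64(-74.78216560509554), 2355) puck (np.float64(-31.919504643962846), np.float64(-69.4001547987616), 1292)
```

>>> step_arm --pt "0 -2.8 0 0.1 0 -0.1" --pt "0 -2.8 0 0.1 0 -0.1"

```text
clock: 16.4
position: [0.4533, 0.0035, 0.2022]
ee_rot: [0.999, 0.039, 0.003, 0.001]
ft_force: [1.2, -8.3, -2.4]
grip_width: 0.001
```

```bash
python3 watch.py a8
```

```text
t 16.4 pos [0.4533 0.0035 0.2022] yaw 4.47 tilt 0.36 F [ 1.17 -8.27 -2.44] grip 0.001 delta tool mm [-0.4 33.5 -0.8]
turn deg [ 0.08 -0.36  0.13]
tilt 0.245 0.956 adapter (np.float64(38.607776838546066), np.float64(-68.6458157227388), 2366) puck (np.float64(-32.358562691131496), np.float64(-69.0711009174312), 1308)
```

The adapter has moved 6 mm, so it has started to slide. I'm stopping the push here and holding.

>>> step_arm --pt "0 0 0 0 0 0" --pt "0 0 0 0 0 0"

```text
clock: 16.7
position: [0.4532, 0.0036, 0.2022]
ee_rot: [0.999, 0.039, 0.003, 0.001]
ft_force: [0.7, -2.6, -0.6]
grip_width: 0.008
```

```bash
python3 watch.py b1
```

```text
t 16.7 pos [0.4532 0.0036 0.2022] yaw 4.47 tilt 0.37 F [ 0.74 -2.58 -0.59] grip 0.008 delta tool mm [-0.3 33.6 -0.7]
turn deg [ 0.08 -0.36  0.13]
tilt 0.255 0.932 adapter (np.float64(40.26944094157209), np.float64(-43.118116855821775), 2379) puck (np.float64(-31.65393430099312), np.float64(-69.89304812834224), 1309)
```

>>> step_arm --pt "0 0 0 0 0 0" --pt "0 0 0 0 0 0" --pt "0 0 0 0 0 0" --pt "0 0 0 0 0 0"

```text
clock: 17.25
position: [0.4532, 0.0036, 0.2022]
ee_rot: [0.999, 0.039, 0.003, 0.001]
ft_force: [1.0, -2.0, -0.0]
grip_width: -0.0
```

```bash
python3 watch.py b2
```

```text
t 17.25 pos [0.4532 0.0036 0.2022] yaw 4.48 tilt 0.37 F [ 1.04 -2.   -0.  ] grip -0.0 delta tool mm [-0.4 33.7 -0.7]
turn deg [ 0.09 -0.36  0.14]
tilt 0.255 0.676 adapter (np.float64(42.07808219178082), np.float64(17.743835616438357), 2190) puck (np.float64(-31.802413273001505), np.float64(-69.44645550527903), 1326)
```

>>> step_arm --pt "0 0 0 0 0 0" --pt "0 0 0 0 0 0" --pt "0 0 0 0 0 0" --pt "0 0 0 0 0 0" --pt "0 0 0 0 0 0" --pt "0 0 0 0 0 0"

```text
clock: 18.05
position: [0.4532, 0.0036, 0.2022]
ee_rot: [0.999, 0.039, 0.003, 0.001]
ft_force: [0.4, -2.9, -0.8]
grip_width: -0.002
```

```bash
python3 watch.py b3
```

```text
t 18.05 pos [0.4532 0.0036 0.2022] yaw 4.48 tilt 0.36 F [ 0.44 -2.95 -0.77] grip -0.002 delta tool mm [-0.3 33.7 -0.8]
turn deg [ 0.09 -0.35  0.14]
tilt 0.255 0.676 adapter (np.float64(42.194431766316754), np.float64(17.979461433135555), 2191) puck (np.float64(-31.796380090497735), np.float64(-69.44268476621417), 1326)
```

>>> step_arm --pt "0 0 0 0 0 0" --pt "0 0 0 0 0 0" --pt "0 0 0 0 0 0" --pt "0 0 0 0 0 0"

```text
clock: 18.6
position: [0.4532, 0.0036, 0.2022]
ee_rot: [0.999, 0.039, 0.003, 0.001]
ft_force: [0.2, -3.1, -0.2]
grip_width: 0.003
```

```bash
python3 watch.py b4
```

```text
t 18.6 pos [0.4532 0.0036 0.2022] yaw 4.48 tilt 0.37 F [ 0.22 -3.05 -0.2 ] grip 0.003 delta tool mm [-0.4 33.7 -0.7]
turn deg [ 0.09 -0.36  0.14]
tilt 0.255 0.676 adapter (np.float64(42.216400911161735), np.float64(17.925740318906605), 2195) puck (np.float64(-31.78054298642534), np.float64(-69.45625942684765), 1326)
```

View pics/sc_b4.png

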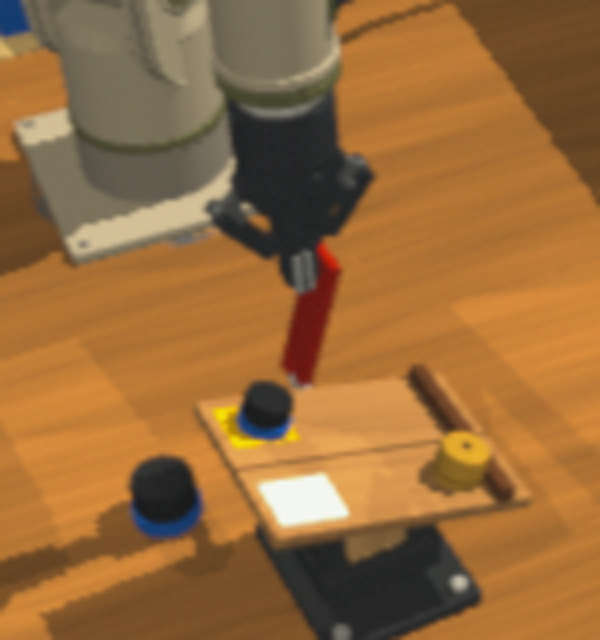

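The adapter is at (463,460), at the fence, and the puck is still on its yellow mark. The 17.9 mm reading doesn't fit that, probably because mask pixels elsewhere are pulling the mean, so I'll check with a rectified view.

```bash
python3 - <<'E'
from watch import *
im=cv2.imread("pics/raw_b4.png")
X=np.arange(-85,86,1.);Y=np.arange(-115,116,1.)
a=rect(im,.255,20,X,Y); b=rect(im,.255,50,X,Y)
for y in (-70-26,-44,75,75-38): 
    c=int(y+115); cv2.line(a,(c,0),(c,170),(255,0,255) if y<0 else (0,255,0),1)
for y in (75,75-38): c=int(y+115); cv2.line(b,(c,0),(c,170),(0,255,0),1)
cv2.imwrite("pics/rb4.png",cv2.resize(np.vstack([a,b]),None,fx=1.7,fy=1.7))
h=cv2.cvtColor(b,cv2.COLOR_BGR2HSV); m=cv2.inRange(h,(18,150,120),(32,255,255)); m[:85]=0
n,l,s,c=cv2.connectedComponentsWithStats(m)
print([(s[i].tolist(),(c[i]+[-115,-85]).round(1)) for i in range(1,n) if s[i,4]>30])
E
```

```text
[([1, 85, 56, 15, 555], array([-89.,   7.])), ([153, 114, 34, 57, 1354], array([51.8, 53.7])), ([131, 126, 21, 45, 499], array([29.6, 68.4]))]
```

View pics/rb4.png

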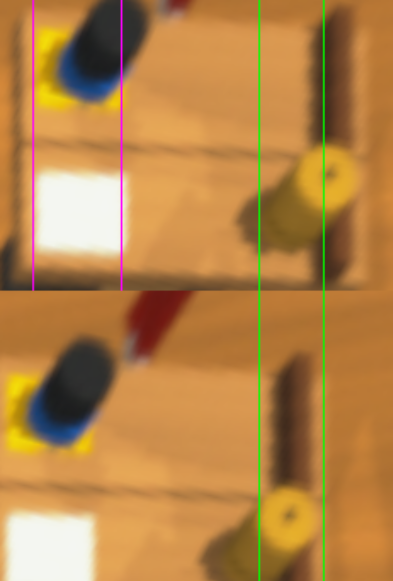

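The disc's right edge meets the fence line and it hasn't moved for over a second. The false blobs were the two mark-coloured patches. I'll release the lever by backing straight away from it, then lift.

>>> step_arm --pt "0 3 0 0 0 0" --pt "0 8 0 0 0 0" --pt "0 12 0 0 0 0" --pt "0 12 0 0 0 0" --pt "0 10 -10 0 0 0" --pt "0 0 -30 0 0 0" --pt "0 0 -40 0 0 0" --pt "-5 10 -40 0 0 0" --pt "0 20 -30 0 0 0" --pt "0 0 0 0 0 0"

```text
clock: 19.9
position: [0.453, -0.0776, 0.3603]
ee_rot: [0.999, 0.039, 0.004, -0.0]
ft_force: [0.4, 0.4, -0.1]
grip_width: -0.0
```

```bash
python3 watch.py d1; python3 - <<'E'
from h import *
im=manip.camera("top"); cv2.imwrite("pics/top9.png",im); crop(im,230,160,345,285,5,"pics/top9c.png")
cv2.imwrite("pics/top9s.png",im)
E
```

```text
t 19.9 pos [ 0.453  -0.0776  0.3603] yaw 4.43 tilt 0.44 F [ 0.37  0.39 -0.1 ] grip -0.0 delta tool mm [  5.  -47.3 157.3]
turn deg [ 0.01 -0.44  0.09]
tilt 0.26 0.684 adapter (np.float64(42.627604166666664), np.float64(17.39670138888889), 2304) puck (np.float64(-31.40074906367041), np.float64(-69.88164794007491), 1335)
```

View pics/sc_d1.png

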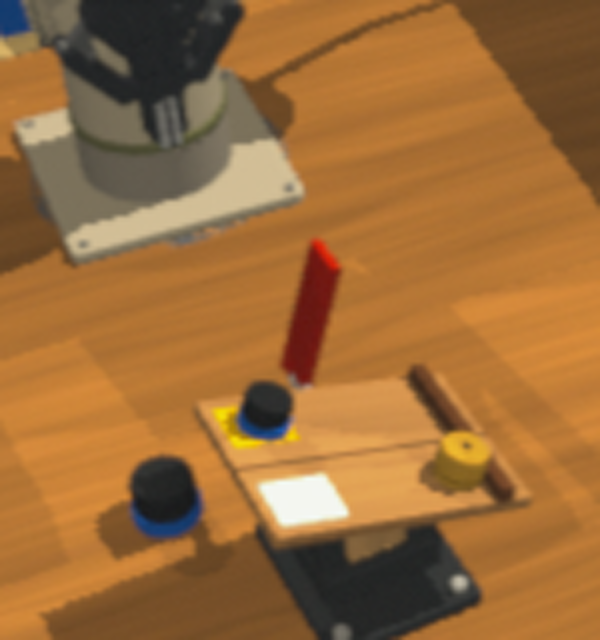

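View pics/top9.png

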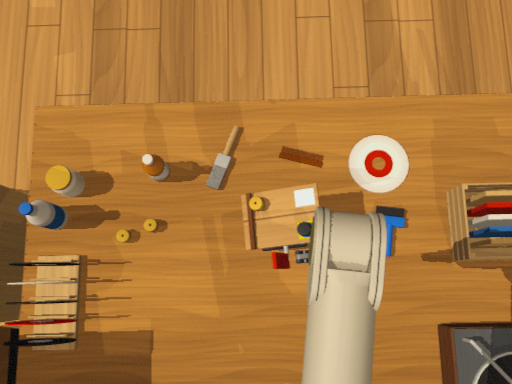

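View pics/top9c.png

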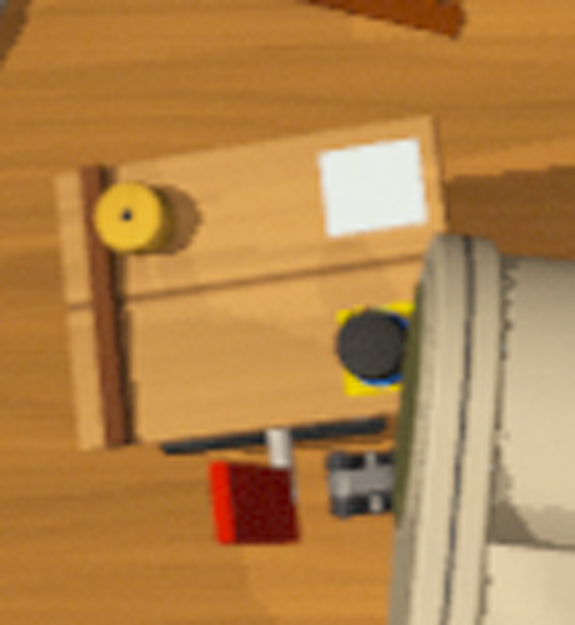

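The adapter is upright against the fence at crop pixel (131,216), and the puck is on the yellow mark at (373,347). The lever is free, and the gripper is clear and well above the table. The bystanders look the same as at the start.

```bash
python3 -c "
from workcell import manip
print(manip.hand_in())"
```

```text
the job is handed in; nothing more can be done
None
```

The adapter slid down to the fence and stands upright against it, the puck stayed on its yellow mark, and I handed the job in at about 20 s of the 72 s.

**What I did:** I picked the brass adapter nearest the base, set it upright on the white mark and let go. I then pushed the red lever slowly with closed fingers, reading at most about 9.4 N. At about 0.245 rad the adapter had moved 6 mm, so I stopped pushing. I held the lever still until the adapter had rested at the fence for over a second, then backed off and lifted clear.

**Last checks:**
- **Board:** it held its tilt, reading 0.255 rad before I let go of the lever and 0.26 rad after, within the measuring error.
- **Puck:** its measured position shifted by less than 1 mm along the slide.
- **Other objects:** the top view shows nothing else disturbed. The arm partly hid the squeegee and fully hid the larger puck there; the scene view shows that puck in place.
- **Robot:** it was touching nothing, with forces back to noise level.

**Check that disagreed:** my automatic reading put the resting adapter at y = 17.9 mm, well short of the fence. The colour mask had also picked up other patches. The rectified, scene and top pictures all show it at the fence, so I relied on those.

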